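# Find the hidden notch of the stock box's lock and slide the lid open

## Robot

A 7-joint arm with a two-finger parallel gripper is mounted at the origin on the work surface. World frame = base frame: x ahead of the robot, y to its left, z up, the work surface at z = 0. Lengths are in m, angles in degrees, forces in N, time in s.
With the tool pointing down it reaches from about 0.425 to 0.875 m from the base axis. Payload 4.7 kg.
Tool frame: the origin (TCP) lies where the fingers leave the gripper's body, on its centre line; the fingertips stand 70 mm ahead of it and the grasp point (between the pads) lies 51 mm ahead of it (env.tip_reach is the distance from the TCP to the fingertips, in m); z points along the fingers, x is the direction in which the jaws open and shut, and the axes are right-handed (so a half turn about z gives the same grasp; the last joint's range is limited). The gripper opens to 87 mm and grips with 3 to 60 N. Pads are 19 mm wide; open, the fingers measure 117 mm over their backs; the gripper's body (75 mm by 190 mm) begins 51 mm behind the grasp point.
Start: joints at [-69.265, 18.392, -4.016, 83.108, 1.295, 78.541, -3.26], TCP at [0.222, 0.611, 0.292] pointing down, gripper open.
Joint ranges: [-163.93, 163.93], [-17.29, 119.83], [-79.2, 71.16], [3.27, 140.29], [-89.18, 269.18], [5.43, 117.66], [-154.24, 154.24]. Speed limits (degrees/s): [147.25, 147.25, 180, 180, 180, 180, 180].

## Interface

Orientations are given as [roll, pitch, yaw] about the fixed x, y, z axes, in that order (R = Rz(yaw) Ry(pitch) Rx(roll)).
In Python, from cell import env, optics, order gives the robot as it stands.
- The arm moves only by the shell command python3 -m creep 'ROWS' [FORCE]. ROWS is JSON, a list of rows, each a list of 7 numbers: the shift along the tool's x, y, z in cm, then the turn, a rotation vector about the tool's x, y, z in rad, then the opening, from 0 (shut) to 1 (fully open). A call has 1 to 20 rows; each row shifts and turns the pose as measured when the row begins, along the tool's axes as they then stand; what a row does not reach is not made up. A row lasts 1/10 s, in which the tool goes at most 50 mm and 8.59 degrees, less where a joint would pass 70% of its speed; a pose out of reach is approached as far as the arm can. A call with a gripper value outside its range is refused whole. The fingers move at their own pace and stop on an object; FORCE is the grip in N (left out, the last holds). Time passes only in rows, so rows that do not move let the fingers close. It gives the time, the measured TCP pose, the force and the opening at its end, in the units of the state.
- env.get_obs(): the state, without advancing time (a new reading comes with each control period).
- optics.read_camera(name): name is "side" or "top"; returns a dict with "frame" (400x640x3 uint8, blue, green, red), "z_map" (400x640 float32, m along the optical axis (not along the pixel's ray), 0 where there is no reading), "fx", "fy", "cx", "cy" (pixels), "R" (3x3) and "t" (3): a world point X has camera coordinates R X + t. Camera axes: x right, y down, z forward; pixel columns grow to the right and rows downward; lengths in m; the calibration is good to about 2 mm. A picture is of the moment at which its call begins.
- order.sign_off(): hands the job in, once; it reports no verdict.
The state is a dict: "time_s": time; "qpos": joint angles; "joint_velocities": joint speeds; "effort": joint torques, N m; "tool_pos": TCP position; "tool_rot": TCP orientation; "force": force on the tool from outside, world axes, zero at the start; "wrist_torque": the same for the moment, N m; "grip_width": finger opening in m.
Only numpy, scipy, OpenCV 4.12 (cv2) and the standard library are available. Lean on these libraries where they do the work, as an engineer would, in place of code of your own. Each camera call takes 0.05 s, during which the arm holds its last target. There are 200 camera calls.

## Task

Open the grey stock box: turn its black knob slowly clockwise until you feel the turning resistance drop as the lock falls into its hidden notch, and stop there, never forcing the knob on past it. Then let go of the knob and slide the blue lid gently to the left by its handle until it is fully open, without tugging hard at it while it is still locked. Let go, and leave the other things on the table where they are.

Things in the scene. Friction and masses are not known exactly. Their poses are not given: they have to be found in the camera images.
- box: grey steel stock box, 160 (its x) x 360 (its y) mm, 104 mm high, fixed to the table. Origin: centre of its underside on the table; z up. The right part (its -y) is a fixed deck with the knob; the rest is covered by a blue lid that slides towards the box's +y (to the left seen from the robot).
- knob: black knob on an upright axis, 115 mm to -y of the box's origin: a disc 48 mm across with an upright grip bar 46 mm long (knob's x), 14 mm thick (its y), 8 to 48 mm above this origin, which is on the axis 110 mm above the table. White line at the +x end. Its x starts 0 to 0.25 rad clockwise of the box's x; it turns clockwise (from above) to a dead stop 1.9 rad clockwise of the box's x.
- knob_grip (a point): point on the knob's axis in its grip bar, 34 mm above the knob's origin (144 mm above the table); axes as the knob's. The lock's unseen notch lies 0.5 to 1.4 rad clockwise of the start. Drag while turning is about 0.1 N m; the dip is a further 0.15 to 0.2 N m down, the climb past the centre is 0.5 N m within 0.15 rad and strains the lock.
- lock_plate: round steel plate under the knob, 72 mm across, 6 mm thick; inside, a 10 N spring pin rides 20 mm off the axis on a track with the notch. Its axes tell nothing of the notch. About 0.25 rad before the notch's centre the torque dips and the knob is drawn on; past the centre it climbs steeply: stop there. Let go there, the knob centres itself and the lid is free.
- lid: blue sheet-steel lid, 149 (x) x 225 (y) x 4 mm, sliding level towards the box's +y, 125 mm from shut to its stop, about 2 N of friction. Origin: centre of its underside, 65 mm to +y of the box's origin when shut; axes as the box's. Held by the lock unless the knob is within about 0.07 rad of the notch's centre.
- lid_grip (a point): grip point in the lid's black upright handle bar, 126 mm above the table: bar 60 mm long (box's x), 12 mm thick (box's y), its top 138 mm above the table. The point is 40 mm to +y of the box's origin when the lid is shut, 165 mm when fully open.
- pen_carton: bystander, to be left alone: orange pen carton with a blue band, 60 x 150 x 45 mm, lying on the robot's side of the lock box. Origin: centre of its underside.
- tape_roll: bystander, to be left alone: brown packing-tape roll lying flat, 90 mm across, 48 mm high, just beyond the lock box. Origin: centre of its underside.
- stapler: bystander, to be left alone: red and black desk stapler, 150 mm long, just beyond the lock box. Origin: centre of its underside.
- clip_box: bystander, to be left alone: blue and white carton of clips, 80 x 100 x 60 mm, to the right. Origin: centre of its underside.
- glue: bystander, to be left alone: glue bottle, 44 mm across, 120 mm high, to the left. Origin: centre of its underside.
- ink_carton: bystander, to be left alone: upright white and blue ink carton, 70 x 45 x 110 mm, to the right. Origin: centre of its underside.

How it is judged:
By the outcome, as a careful person would: the job done as asked, in the order asked, and still so for the second after the job is handed in, with the robot touching nothing.
It also fails if it takes over 64 s, if anything falls off the work surface, if the arm or the gripper's body presses on something with over 40 N, if the wrist force passes 120 N, or if a joint passes its speed limit or range.

## Working session

There is one attempt and no reset: what is moved stays moved. The work goes in short steps, Python scripts to look and compute and a shell command to move; the robot and the scene stay as the last step left them, time stands still between calls to the robot, and variables do not carry over. Pictures are saved under pics/ and viewed, on a budget of 10 in all, crops included, one or two more only if the job needs it, and the job is handed in when it is done.

```bash
mkdir -p pics; ls
cat > h.py <<'E'
import numpy as np,cv2
from cell import env,optics,order
from scipy.spatial.transform import Rotation as Ro
def snap(n,f,crop=None,s=1):
    c=optics.read_camera(n); im=c["frame"]
    if crop: u0,v0,u1,v1=crop; im=im[v0:v1,u0:u1]
    cv2.imwrite("pics/"+f,cv2.resize(im,None,fx=s,fy=s,interpolation=cv2.INTER_CUBIC)); return c
def P(c,u,v,z=None):
    d=np.array([(u-c["cx"])/c["fx"],(v-c["cy"])/c["fy"],1.]); R,t=np.array(c["R"]),np.array(c["t"])
    o=-R.T@t; w=R.T@d
    if z is None: return o+w*c["z_map"][int(v),int(u)]
    return o+w*(z-o[2])/w[2]
E
python3 - <<'E'
from h import *
import pickle
c=snap("top","t0.png");d=snap("side","s0.png");pickle.dump((c,d),open("c0.pkl","wb"))
o=env.get_obs();print(o)
for k in(c,d):print(k["fx"],k["cx"],k["cy"],-np.array(k["R"]).T@k["t"])
E
```

```text
pics
{'time_s': 0.1, 'qpos': array([-69.26275503,  18.43586774,  -4.01625791,  83.16693298,
         1.29421761,  78.53900133,  -3.25909392]), 'joint_velocities': array([ 0.07103595, -0.13853523, -0.01778702, -0.15798088,  0.06030751,
       -0.05733879,  0.02474845]), 'effort': array([-2.61735950e-04, -4.92574131e+01, -4.05873125e-01, -3.13396454e+01,
       -6.43056957e-02,  3.95818159e-02,  9.14818020e-05]), 'tool_pos': array([0.2214664 , 0.61072591, 0.29126748]), 'tool_rot': array([1.79995707e+02, 9.66149812e-02, 7.00737637e+01]), 'force': array([-0.01957412,  0.70188313, -0.02067436]), 'wrist_torque': array([-0.04628397,  0.01108692,  0.00339835]), 'grip_width': 0.0868462032721084}
438.7046198385397 318.89946301715213 193.90943614758277 [0.34362798 0.00420103 1.32013458]
439.9318229937103 321.2635508633465 195.16682921502576 [ 0.33931004 -0.97953285  1.104187  ]
```

View pics/t0.png

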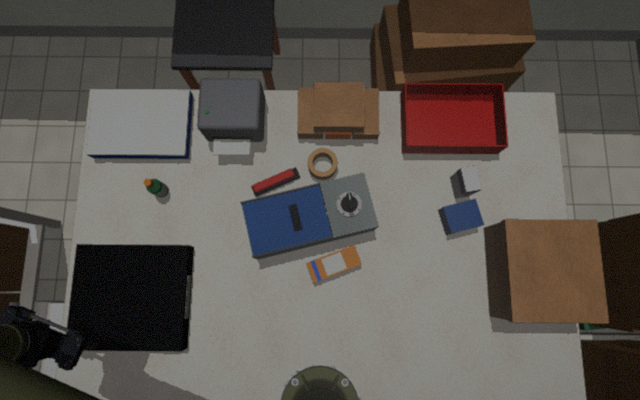

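View pics/s0.png

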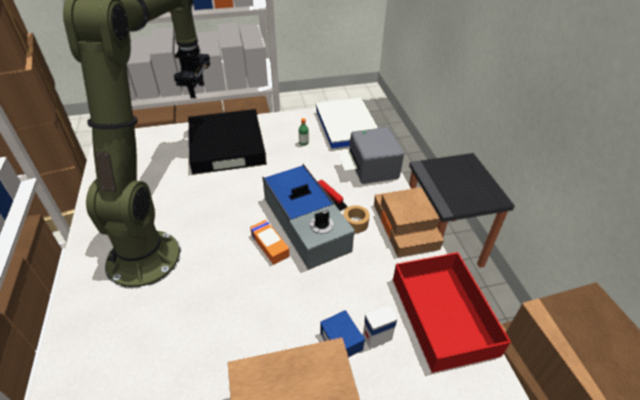

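The top view shows the box around (310,215), with the knob near (348,203) and the handle near (295,217). The pen carton is below it, and the stapler and tape roll are above. I'll enlarge this area.

Run:
```python
from h import *
import pickle
c,d=pickle.load(open("c0.pkl","rb"))
a=cv2.resize(c["frame"][165:265,235:385],None,fx=5,fy=5,interpolation=cv2.INTER_CUBIC);cv2.imwrite("pics/t1.png",np.clip(a*1.6,0,255))
# deck/lid mask by height -> box outline
vv,uu=np.mgrid[150:280,220:400]
z=c["z_map"][150:280,220:400];R,t=np.array(c["R"]),np.array(c["t"])
X=np.stack([(uu-c["cx"])/c["fx"]*z,(vv-c["cy"])/c["fy"]*z,z],-1)
W=(X-t)@R
m=(W[...,2]>.085)&(W[...,2]<.125)
p=W[m][:,:2].astype(np.float32);print(len(p),np.median(W[m][:,2]),cv2.minAreaRect(p))
r=cv2.minAreaRect(p);print(cv2.boxPoints(r))
h=(W[...,2]>.13)&(W[...,2]<.17);q=W[h];k=q[:,1]<-0.02
print(q[k].mean(0),k.sum(),q[~k].mean(0),(~k).sum())
```

```text
7097 0.10523448570620376 ((0.5301584601402283, 0.03283636271953583), (0.16194194555282593, 0.3604153096675873), 14.529045104980469)
[[ 0.40656805  0.18696783]
 [ 0.4969857  -0.1619216 ]
 [ 0.65374887 -0.12129511]
 [ 0.56333125  0.22759433]]
[ 0.55617647 -0.07770054  0.15582531] 108 [0.51869655 0.07126964 0.13811408] 96[ WARN:0@0.481] global loadsave.cpp:1063 imwrite_ Unsupported depth image for selected encoder is fallbacked to CV_8U.
```

View pics/t1.png

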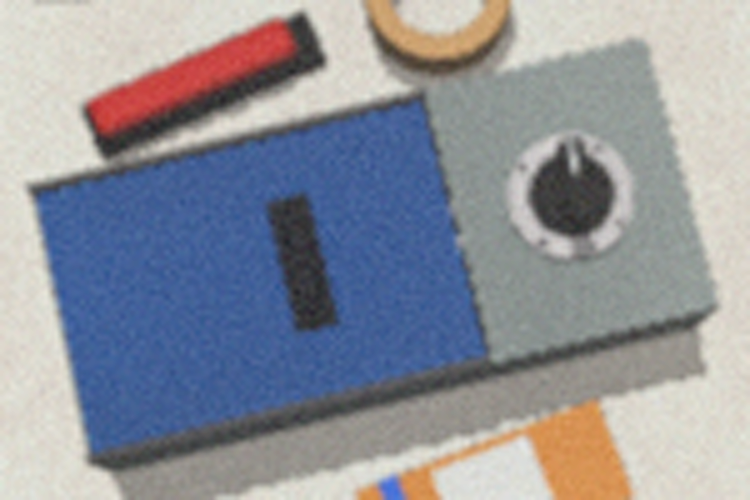

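```bash
cat >> h.py <<'E'
def go(p,yaw):
    o=env.get_obs(); R=Ro.from_euler("xyz",o["tool_rot"],degrees=True)
    d=R.inv().apply(np.array(p)-o["tool_pos"])*100
    rv=(R.inv()*Ro.from_euler("xyz",[180,0,yaw],degrees=True)).as_rotvec()
    print("t",o["time_s"],"pos",o["tool_pos"].round(4),"rot",o["tool_rot"].round(1),"F",o["force"].round(1),"w",round(o["grip_width"],4),"\n shift cm",d.round(2),"turn",rv.round(3))
E
python3 - <<'E'
from h import *
import pickle
c,d=pickle.load(open("c0.pkl","rb"))
for n,k,(u0,v0,u1,v1) in(("top",c,(335,185,365,220)),("side",d,(305,195,340,240))):
    vv,uu=np.mgrid[v0:v1,u0:u1]; z=k["z_map"][v0:v1,u0:u1]
    X=np.stack([(uu-k["cx"])/k["fx"]*z,(vv-k["cy"])/k["fy"]*z,z],-1); W=(X-k["t"])@np.array(k["R"])
    q=W[(W[...,2]>.148)&(W[...,2]<.165)]; print(n,len(q),q.mean(0),cv2.minAreaRect(q[:,:2].astype(np.float32)))
    e,v=np.linalg.eigh(np.cov(q[:,:2].T));print(e**.5,np.degrees(np.arctan2(v[1,1],v[0,1])))
print(P(c,349.4,196,.158),P(c,235+575/5,165+170/5,.158))
E
python3 -m creep '[[0,0,0,0,0,-0.12,1],[0,0,0,0,0,-0.12,1],[0,0,0,0,0,-0.11,1],[-3.5,1.7,0,0,0,0,1],[-3.5,1.7,0,0,0,0,1],[-3.5,1.7,0,0,0,0,1],[-3.5,1.7,0,0,0,0,1],[-3.5,1.7,0,0,0,0,1],[-3.5,1.7,0,0,0,0,1],[-3.5,1.7,0,0,0,0,1],[-3.5,1.7,0,0,0,0,1],[-3.5,1.7,0,0,0,0,1],[-3.5,1.7,0,0,0,0,1],[-3.5,1.7,0,0,0,0,1],[-3.5,1.7,0,0,0,0,1],[-3.5,1.7,0,0,0,0,1],[-3.5,1.7,0,0,0,0,1],[-3.5,1.7,0,0,0,0,1],[0,0,0,0,0,0,1]]' 20
python3 -c "
from h import *
go([.559,-.0785,.25],90)"
```

```text
top 96 [ 0.55736876 -0.07793767  0.15811454] ((0.5583564043045044, -0.07800007611513138), (0.045554570853710175, 0.014026417396962643), 8.622903823852539)
[0.00427316 0.01349294] -170.6414715226863
side 76 [ 0.55849136 -0.08165988  0.15511046] ((0.55922931432724, -0.07981579005718231), (0.046320658177137375, 0.020840134471654892), 6.552380561828613)
[0.00448954 0.01343906] -170.5454261182298
[ 0.57005892 -0.07806984  0.158     ] [ 0.56183804 -0.07965426  0.158     ]
time_s: 2.0
tool_pos: [0.4914, 0.0669, 0.2837]
tool_rot: [-179.4, 0.7, 91.2]
force: [0.2, -0.3, 0.3]
grip_width: 0.0871
t 2.0 pos [0.4914 0.0669 0.2837] rot [-179.4    0.7   91.2] F [ 0.2 -0.3  0.3] w 0.0871 
 shift cm [-14.64   6.49   3.48] turn [-0.01   0.012  0.021]
```

```bash
python3 -m creep '[[-3.6,1.6,0,0,0,0,1],[-3.6,1.6,0,0,0,0,1],[-3.6,1.6,0,0,0,0,1],[-3.6,1.6,0,0,0,0,1],[0,0,0,0,0,-0.07,1],[0,0,0,0,0,-0.06,1],[0,0,0,0,0,0,1]]'
python3 -c "
from h import *
go([.5585,-.0785,.25],99.2)"
```

```text
time_s: 2.7
tool_pos: [0.5592, -0.0788, 0.2814]
tool_rot: [-179.0, 0.5, 99.0]
force: [-0.1, -0.5, 0.5]
grip_width: 0.0869
t 2.7 pos [ 0.5592 -0.0788  0.2814] rot [-179.     0.5   99. ] F [-0.1 -0.5  0.5] w 0.0869 
 shift cm [ 0.07 -0.02  3.14] turn [-0.017  0.009 -0.004]
```

```bash
python3 -m creep '[[0.07,0,2,-0.017,0.009,-0.004,1],[0,0,2,0,0,0,1],[0,0,2,0,0,0,1],[0,0,0,0,0,0,1]]'
python3 -c "
from h import *
go([.5585,-.0785,.195],99.2);snap('side','s1.png',(260,140,400,260),5)"
```

```text
time_s: 3.1
tool_pos: [0.5586, -0.0746, 0.2193]
tool_rot: [179.9, -0.2, 99.1]
force: [-0.1, 1.2, 1.8]
grip_width: 0.087
t 3.1 pos [ 0.5586 -0.0746  0.2193] rot [179.9  -0.2  99.1] F [-0.1  1.2  1.8] w 0.087 
 shift cm [-0.39 -0.07  2.43] turn [ 0.001 -0.003 -0.002]
```

View pics/s1.png

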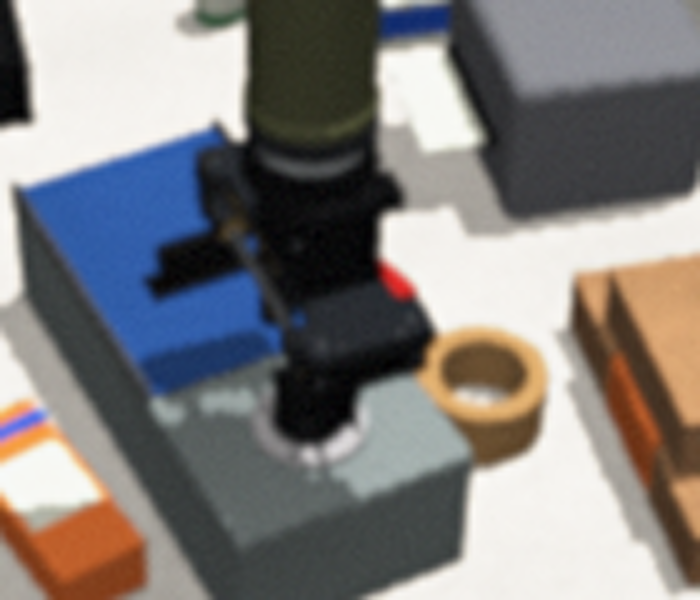

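The gripper is above the knob with a finger on each side, and the handle and tape roll are clear. I'll lower it and close.

```bash
python3 -m creep '[[-0.2,0,1.2,0,0,0,1],[-0.2,0,1.2,0,0,0,1],[0,0,0,0,0,0,1],[0,0,0,0,0,0,1]]'
python3 -c "
from h import *
go([.5585,-.0785,.195],99.2);print(env.get_obs()['wrist_torque'])"
```

```text
time_s: 3.55
tool_pos: [0.5617, -0.078, 0.1976]
tool_rot: [179.6, -0.1, 99.1]
force: [0.4, 0.8, -1.0]
grip_width: 0.087
t 3.55 pos [ 0.5617 -0.078   0.1976] rot [ 1.796e+02 -1.000e-01  9.910e+01] F [ 0.4  0.8 -1. ] w 0.087 
 shift cm [ 0.   -0.33  0.26] turn [ 0.007 -0.002 -0.002]
[0.01319081 0.03515832 0.00135534]
```

```bash
python3 -m creep '[[0,-0.32,0.25,0.007,0,0,1],[0,0,0,0,0,0,1],[0,0,0,0,0,0,0.6],[0,0,0,0,0,0,0.6],[0,0,0,0,0,0,0.35],[0,0,0,0,0,0,0.35]]' 20
python3 -c "
from h import *
go([.5585,-.0785,.195],99.2);print(env.get_obs()['wrist_torque'])"
```

```text
time_s: 4.15
tool_pos: [0.5591, -0.0787, 0.1964]
tool_rot: [179.9, -0.1, 99.1]
force: [-0.5, 0.4, 0.3]
grip_width: 0.0626
t 4.15 pos [ 0.5591 -0.0787  0.1964] rot [ 1.799e+02 -1.000e-01  9.910e+01] F [-0.5  0.4  0.3] w 0.0626 
 shift cm [ 0.03 -0.06  0.14] turn [ 0.002 -0.002 -0.002]
[0.10777166 0.03638687 0.02553384]
```

```bash
python3 -m creep '[[0,-0.05,0.1,0,0,0,0.1],[0,0,0,0,0,0,0],[0,0,0,0,0,0,0],[0,0,0,0,0,0,0],[0,0,0,0,0,0,0],[0,0,0,0,0,0,0],[0,0,0,0,0,0,0],[0,0,0,0,0,0,0]]' 30
cat > s.py <<'E'
from h import *
o=env.get_obs();print("  t",o["time_s"],"yaw %.2f"%o["tool_rot"][2],"F",o["force"].round(1),"M",np.array(o["wrist_torque"]).round(3),"w",round(o["grip_width"],4),"pos",o["tool_pos"].round(4),"q7 %.1f"%o["qpos"][6])
E
python3 s.py
```

```text
time_s: 4.95
tool_pos: [0.5585, -0.0781, 0.1954]
tool_rot: [179.9, -0.2, 99.1]
force: [-0.1, -0.3, -0.2]
grip_width: 0.0137
  t 4.95 yaw 99.12 F [-0.1 -0.3 -0.2] M [-0.099  0.044 -0.046] w 0.0137 pos [ 0.5585 -0.0781  0.1954] q7 110.4
```

```bash
python3 -m creep '[[0,0,0,0,0,0.03,0],[0,0,0,0,0,0.03,0]]' >/dev/null; python3 s.py; python3 -m creep '[[0,0,0,0,0,0.03,0]]' >/dev/null; python3 s.py;python3 -m creep '[[0,0,0,0,0,0.03,0]]' >/dev/null; python3 s.py;python3 -m creep '[[0,0,0,0,0,0.03,0]]' >/dev/null; python3 s.py
```

```text
t 5.15 yaw 95.51 F [-0.5  1.5  0.8] M [0.213 0.06  0.237] w 0.0137 pos [ 0.5585 -0.078   0.1954] q7 106.9
  t 5.25 yaw 93.67 F [-1.   0.6 -0.7] M [0.138 0.126 0.166] w 0.014 pos [ 0.5585 -0.078   0.1954] q7 105.1
  t 5.35 yaw 91.82 F [-0.7 -0.3  0.3] M [0.124 0.045 0.167] w 0.0138 pos [ 0.5585 -0.078   0.1954] q7 103.3
  t 5.45 yaw 89.98 F [-0.2  0.9 -0.1] M [0.159 0.049 0.151] w 0.0142 pos [ 0.5585 -0.078   0.1954] q7 101.5
```

```bash
for i in 1; do python3 -m creep '[[0,0,0,0,0,0.03,0]]' >/dev/null; python3 s.py; python3 -m creep '[[0,0,0,0,0,0.03,0]]' >/dev/null; python3 s.py;python3 -m creep '[[0,0,0,0,0,0.03,0]]' >/dev/null; python3 s.py;python3 -m creep '[[0,0,0,0,0,0.03,0]]' >/dev/null; python3 s.py; done | cut -c1-75
```

```text
t 5.55 yaw 88.14 F [-0.9  0.3  0.9] M [0.176 0.05  0.199] w 0.0137 pos [ 
  t 5.65 yaw 86.29 F [-0.9  0.8 -0. ] M [0.172 0.016 0.254] w 0.0136 pos [ 
  t 5.75 yaw 84.45 F [-1.   1.5  1.1] M [0.114 0.03  0.184] w 0.014 pos [ 0
  t 5.85 yaw 82.61 F [-0.8  1.   0.7] M [0.167 0.054 0.17 ] w 0.0138 pos [
```

```bash
{ python3 -m creep '[[0,0,0,0,0,0.03,0]]' >/dev/null; python3 s.py; python3 -m creep '[[0,0,0,0,0,0.03,0]]' >/dev/null; python3 s.py; }
```

```text
t 5.95 yaw 80.76 F [-0.2 -0.1  0.7] M [0.131 0.08  0.121] w 0.0138 pos [ 0.5585 -0.0779  0.1954] q7 92.4
  t 6.05 yaw 78.91 F [-0.7 -0.   1.2] M [0.088 0.012 0.143] w 0.0137 pos [ 0.5585 -0.0779  0.1954] q7 90.6
```

```bash
{ python3 -m creep '[[0,0,0,0,0,0.03,0]]' >/dev/null; python3 s.py; python3 -m creep '[[0,0,0,0,0,0.03,0]]' >/dev/null; python3 s.py;python3 -m creep '[[0,0,0,0,0,0.03,0]]' >/dev/null; python3 s.py; }| cut -c1-75
```

```text
t 6.15 yaw 77.07 F [-0.7 -0.4 -0. ] M [0.136 0.051 0.172] w 0.0137 pos [ 
  t 6.25 yaw 75.23 F [-0.6 -0.4  0.1] M [0.107 0.008 0.18 ] w 0.0139 pos [ 
  t 6.35 yaw 73.39 F [-0.8  0.3  0.3] M [0.129 0.045 0.215] w 0.014 pos [ 0
```

```bash
{ python3 -m creep '[[0,0,0,0,0,0.03,0]]' >/dev/null; python3 s.py; python3 -m creep '[[0,0,0,0,0,0.03,0]]' >/dev/null; python3 s.py;python3 -m creep '[[0,0,0,0,0,0.03,0]]' >/dev/null; python3 s.py; python3 -m creep '[[0,0,0,0,0,0.03,0]]' >/dev/null; python3 s.py; }| cut -c1-75
```

```text
t 6.45 yaw 71.55 F [0.6 0.8 0.4] M [ 0.135 -0.022  0.148] w 0.0137 pos [ 
  t 6.55 yaw 69.70 F [-0.8  0.2 -0.2] M [0.115 0.038 0.199] w 0.0137 pos [ 
  t 6.65 yaw 67.86 F [-0.6  1.5  0.3] M [0.103 0.004 0.18 ] w 0.0138 pos [ 
  t 6.75 yaw 66.02 F [-1.3  1.1  0.2] M [ 0.07  -0.025  0.187] w 0.0137 pos
```

```bash
{ python3 -m creep '[[0,0,0,0,0,0.03,0]]' >/dev/null; python3 s.py; python3 -m creep '[[0,0,0,0,0,0.03,0]]' >/dev/null; python3 s.py;python3 -m creep '[[0,0,0,0,0,0.03,0]]' >/dev/null; python3 s.py; python3 -m creep '[[0,0,0,0,0,0.03,0]]' >/dev/null; python3 s.py; }| cut -c1-75
```

```text
t 6.85 yaw 64.17 F [-1.   1.   0.2] M [0.099 0.016 0.13 ] w 0.014 pos [ 0
  t 6.95 yaw 62.32 F [-1.8  0.4  0.3] M [0.12  0.025 0.132] w 0.0134 pos [ 
  t 7.05 yaw 60.48 F [-1.1  1.   0.8] M [ 0.127 -0.016  0.17 ] w 0.0139 pos
  t 7.15 yaw 58.64 F [-0.9  1.   0.6] M [0.097 0.009 0.155] w 0.0138 pos [
```

```bash
{ python3 -m creep '[[0,0,0,0,0,0.03,0]]' >/dev/null; python3 s.py; python3 -m creep '[[0,0,0,0,0,0.03,0]]' >/dev/null; python3 s.py;python3 -m creep '[[0,0,0,0,0,0.03,0]]' >/dev/null; python3 s.py; python3 -m creep '[[0,0,0,0,0,0.03,0]]' >/dev/null; python3 s.py; }| cut -c1-75
```

```text
t 7.25 yaw 56.80 F [-0.9  0.1 -0.1] M [0.088 0.002 0.216] w 0.0136 pos [ 
  t 7.35 yaw 54.95 F [-0.7 -0.1 -0.4] M [ 0.113 -0.038  0.205] w 0.014 pos 
  t 7.45 yaw 53.11 F [-0.3  0.7  0.4] M [0.069 0.014 0.154] w 0.0137 pos [ 
  t 7.55 yaw 51.27 F [-0.   0.4  0.3] M [0.013 0.081 0.081] w 0.0142 pos [
```

```bash
{ python3 -m creep '[[0,0,0,0,0,0.03,0]]' >/dev/null; python3 s.py; python3 -m creep '[[0,0,0,0,0,0.03,0]]' >/dev/null; python3 s.py; }| cut -c1-75
```

```text
t 7.65 yaw 49.42 F [0.1 0.7 0. ] M [ 0.016 -0.013  0.005] w 0.0136 pos [ 
  t 7.75 yaw 47.55 F [-0.3  0.7  0. ] M [-0.007  0.112 -0.01 ] w 0.0138 pos
```

The torque has dropped from about 0.17 to about 0 N m, so this is the dip. From here I'll take smaller steps.

```bash
{ python3 -m creep '[[0,0,0,0,0,0.02,0]]' >/dev/null; python3 s.py; python3 -m creep '[[0,0,0,0,0,0.02,0]]' >/dev/null; python3 s.py; python3 -m creep '[[0,0,0,0,0,0.02,0]]' >/dev/null; python3 s.py;}| cut -c1-75
```

```text
t 7.85 yaw 46.28 F [ 0.3 -0.1 -0.5] M [0.022 0.036 0.021] w 0.0136 pos [ 
  t 7.95 yaw 45.02 F [0.7 0.9 0.1] M [ 0.018  0.073 -0.013] w 0.0138 pos [ 
  t 8.05 yaw 43.77 F [ 0.1  1.  -0.2] M [-0.     0.073 -0.027] w 0.014 pos
```

```bash
{ python3 -m creep '[[0,0,0,0,0,0.02,0]]' >/dev/null; python3 s.py; python3 -m creep '[[0,0,0,0,0,0.02,0]]' >/dev/null; python3 s.py;}| cut -c1-75
```

```text
t 8.15 yaw 42.53 F [-0.2  1.4  0.4] M [-0.021  0.066 -0.026] w 0.0136 pos
  t 8.25 yaw 41.28 F [ 0.4  0.7 -0.4] M [0.03  0.093 0.005] w 0.0138 pos [
```

```bash
{ python3 -m creep '[[0,0,0,0,0,0.02,0]]' >/dev/null; python3 s.py; python3 -m creep '[[0,0,0,0,0,0.01,0]]' >/dev/null; python3 s.py;}| cut -c1-75
```

```text
t 8.35 yaw 40.03 F [ 0.9  0.7 -1. ] M [0.034 0.056 0.015] w 0.0138 pos [ 
  t 8.45 yaw 39.39 F [ 0.6 -0.3  0.5] M [0.02  0.093 0.054] w 0.014 pos [ 0
```

```bash
{ python3 -m creep '[[0,0,0,0,0,0.01,0]]' >/dev/null; python3 s.py; python3 -m creep '[[0,0,0,0,0,0.008,0]]' >/dev/null; python3 s.py;}| cut -c1-75
```

```text
t 8.55 yaw 38.77 F [ 0.1 -0.1  0.9] M [0.015 0.046 0.073] w 0.0138 pos [ 
  t 8.65 yaw 38.27 F [ 0.3 -0.2  0.4] M [0.046 0.097 0.099] w 0.0135 pos [
```

The torque is climbing back to the drag level, which puts the knob at about the notch centre. I'll let go here.

```bash
python3 -m creep '[[0,0,0,0,0,0,0.1],[0,0,0,0,0,0,0.25],[0,0,0,0,0,0,0.5],[0,0,0,0,0,0,0.7],[0,0,0,0,0,0,0.7],[0,0,0,0,0,0,0.7],[0,0,0,0,0,0,0.7]]'; python3 s.py
python3 -m creep '[[0,0,-2,0,0,0,0.7],[0,0,-2.5,0,0,0,0.7],[0,0,-2.5,0,0,0,0.7],[0,0,0,0,0,0,0.7]]'; python3 -c "
from h import *
go([.520,.0715,.25],104.5)"
```

```text
time_s: 9.35
tool_pos: [0.5588, -0.0784, 0.1954]
tool_rot: [179.9, -0.1, 38.2]
force: [-0.8, -0.3, -0.6]
grip_width: 0.0536
  t 9.35 yaw 38.19 F [-0.8 -0.3 -0.6] M [-0.033  0.031  0.012] w 0.0536 pos [ 0.5588 -0.0784  0.1954] q7 51.1
time_s: 9.75
tool_pos: [0.5579, -0.0785, 0.2667]
tool_rot: [180.0, 0.0, 38.2]
force: [0.6, 0.1, 0.2]
grip_width: 0.0607
t 9.75 pos [ 0.5579 -0.0785  0.2667] rot [180.    0.   38.2] F [0.6 0.1 0.2] w 0.0607 
 shift cm [  6.29 -14.13   1.66] turn [ 0.000e+00  1.000e-03 -1.158e+00]
```

```bash
python3 -m creep '[[1.25,-2.8,0,0,0,0,1],[1.25,-2.8,0,0,0,0,1],[1.25,-2.8,0,0,0,0,1],[1.25,-2.8,0,0,0,0,1],[1.25,-2.8,0,0,0,0,1],[0,0,0,0,0,-0.13,1],[0,0,0,0,0,-0.13,1],[0,0,0,0,0,-0.13,1],[0,0,0,0,0,-0.13,1],[0,0,0,0,0,-0.13,1],[0,0,0,0,0,-0.13,1],[0,0,0,0,0,-0.13,1],[0,0,0,0,0,-0.13,1],[0,0,0,0,0,-0.1,1],[0,0,0,0,0,0,1]]' >/dev/null; python3 -c "
from h import *
go([.520,.0715,.179],104.5);c=snap('top','t2.png',(270,165,400,265),6)
vv,uu=np.mgrid[185:220,335:365]; z=c['z_map'][185:220,335:365]
X=np.stack([(uu-c['cx'])/c['fx']*z,(vv-c['cy'])/c['fy']*z,z],-1); W=(X-c['t'])@np.array(c['R'])
q=W[(W[...,2]>.148)&(W[...,2]<.165)]; print(len(q),q.mean(0),cv2.minAreaRect(q[:,:2].astype(np.float32)))
e,v=np.linalg.eigh(np.cov(q[:,:2].T));print(e**.5,np.degrees(np.arctan2(v[1,1],v[0,1])))"
```

```text
t 11.25 pos [0.5147 0.076  0.2567] rot [-179.4    0.   106.2] F [-0.3  0.3  0.9] w 0.0873 
 shift cm [-0.58  0.47  7.76] turn [-0.011  0.001  0.029]
92 [ 0.55746892 -0.0776276   0.1575847 ] ((0.5583638548851013, -0.07829856872558594), (0.014283666387200356, 0.04593238979578018), 38.945980072021484)
[0.0041905  0.01347051] 129.13135079700487
```

View pics/t2.png

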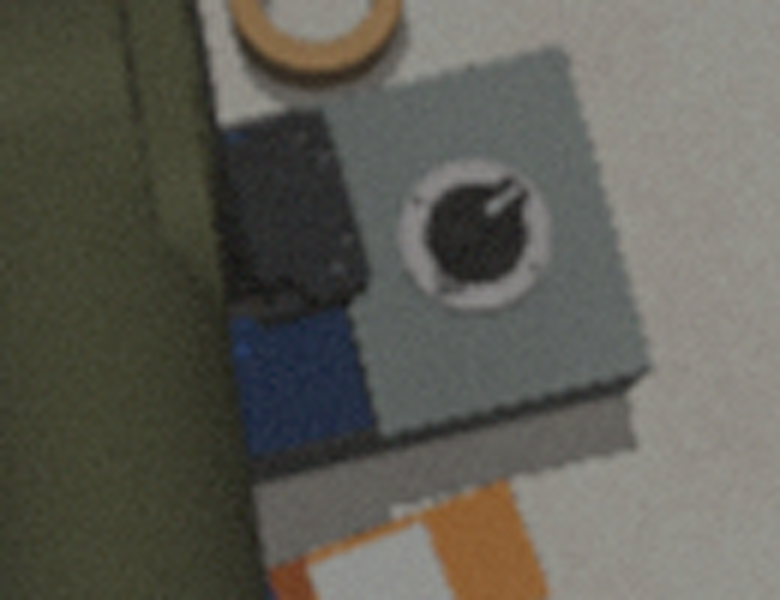

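The picture shows the knob's white line at about (510,195), pointing up and right. The bar yaw measures -51°, against -51.8° when I released it, so it stayed in the notch. Next I'll lower onto the handle.

```bash
python3 -m creep '[[-0.58,0.47,0,-0.011,0,0.029,1],[0,0,2,0,0,0,1],[0,0,2,0,0,0,1],[0,0,0,0,0,0,1]]' >/dev/null; python3 -c "
from h import *
go([.520,.0715,.179],104.5)"
```

```text
t 11.7 pos [0.5224 0.0705 0.2155] rot [1.798e+02 1.000e-01 1.036e+02] F [-0.6 -0.2 -0.1] w 0.0869 
 shift cm [ 0.16 -0.22  3.65] turn [ 0.003  0.001 -0.016]
```

```bash
python3 -m creep '[[0.16,-0.2,1.8,0,0,-0.016,1],[0,0,1.4,0,0,0,1],[0,0,0,0,0,0,1],[0,0,0,0,0,0,1]]' >/dev/null; python3 -c "
from h import *
go([.520,.0715,.179],104.5)"
```

```text
t 12.1 pos [0.5223 0.0708 0.1848] rot [1.796e+02 1.000e-01 1.041e+02] F [-0.2  0.5  0.8] w 0.0871 
 shift cm [ 0.13 -0.21  0.57] turn [ 0.007  0.002 -0.007]
```

```bash
python3 -m creep '[[0.1,-0.2,0.5,0.007,0,-0.007,1],[0,0,0,0,0,0,0.5],[0,0,0,0,0,0,0.5],[0,0,0,0,0,0,0.5],[0,0,0,0,0,0,0.3],[0,0,0,0,0,0,0.3]]' 20 >/dev/null; python3 -c "
from h import *
go([.520,.0715,.179],104.5)"
```

```text
t 12.7 pos [0.5217 0.0716 0.1822] rot [1.798e+02 1.000e-01 1.045e+02] F [-0.1 -0.4  0.4] w 0.0551 
 shift cm [ 0.04 -0.17  0.32] turn [ 0.004  0.002 -0.   ]
```

```bash
python3 -m creep '[[0.03,-0.1,0.3,0,0,0,0.2],[0,0,0,0,0,0,0],[0,0,0,0,0,0,0],[0,0,0,0,0,0,0],[0,0,0,0,0,0,0],[0,0,0,0,0,0,0],[0,0,0,0,0,0,0]]' 20 >/dev/null; python3 s.py; python3 -c "
from h import *
o=env.get_obs();p=o['tool_pos'];y=np.array([-np.sin(np.radians(14.5)),np.cos(np.radians(14.5)),0]);print('box y of grip', (p-[.530,.0328,0])@y)
go(p+.125*y,104.5)"
```

```text
t 13.4 yaw 104.52 F [ 0.4 -0.6 -1.4] M [-0.092 -0.03  -0.012] w 0.0116 pos [0.5203 0.0725 0.1789] q7 97.7
box y of grip 0.040849023295609715
t 13.4 pos [0.5203 0.0725 0.1789] rot [179.8   0.  104.5] F [ 0.4 -0.6 -1.4] w 0.0116 
 shift cm [ 1.25e+01  0.00e+00 -1.00e-02] turn [0.004 0.001 0.   ]
```

Gripped at 11.6 mm. I'll start with a gentle test pull.

```bash
python3 -m creep '[[0.1,0,0,0,0,0,0]]' >/dev/null; python3 s.py;python3 -m creep '[[0.1,0,0,0,0,0,0]]' >/dev/null; python3 s.py; python3 -m creep '[[0.2,0,0,0,0,0,0]]' >/dev/null; python3 s.py
```

```text
t 13.5 yaw 104.49 F [-0.4 -2.4  0.2] M [-0.333 -0.08  -0.   ] w 0.0118 pos [0.5203 0.0726 0.1789] q7 97.6
  t 13.6 yaw 104.46 F [ 0.8 -2.5 -1.1] M [-0.226 -0.049 -0.024] w 0.0118 pos [0.5202 0.0728 0.1789] q7 97.5
  t 13.7 yaw 104.40 F [ 1.3 -1.8 -0.4] M [-0.255 -0.101  0.031] w 0.0118 pos [0.5199 0.0739 0.1789] q7 97.2
```

The lid is moving at about 2.5 N, so it's unlocked. I'll keep sliding.

```bash
python3 -m creep '[[0.4,0,0,0,0,0,0],[0.4,0,0,0,0,0,0],[0.5,0,0,0,0,0,0],[0.5,0,0,0,0,0,0],[0.5,0,0,0,0,0,0]]' >/dev/null; python3 s.py
cat > l.py <<'E'
from h import *
o=env.get_obs();p=o['tool_pos'];y=np.array([-np.sin(np.radians(14.5)),np.cos(np.radians(14.5)),0]);s=(p-[.530,.0328,0])@y;print('box y of grip', s)
b=np.array([.5203,.0725,.179]);go(b+(.1655-.0408)*y,104.5)
E
python3 l.py
```

```text
t 14.2 yaw 104.34 F [ 0.6 -2.2 -0.6] M [-0.238 -0.095  0.036] w 0.012 pos [0.514  0.0967 0.1789] q7 94.2
box y of grip 0.06590439557601516
t 14.2 pos [0.514  0.0967 0.1789] rot [179.7   0.3 104.3] F [ 0.6 -2.2 -0.6] w 0.012 
 shift cm [ 9.97 -0.03 -0.06] turn [ 0.004  0.005 -0.003]
```

```bash
python3 -m creep '[[0.6,0,0,0,0,-0.003,0],[0.6,0,0,0,0,0,0],[0.6,0,0,0,0,0,0],[0.6,0,0,0,0,0,0],[0.6,0,0,0,0,0,0],[0.6,0,0,0,0,0,0],[0.6,0,0,0,0,0,0],[0.6,0,0,0,0,0,0]]' >/dev/null; python3 s.py; python3 l.py
```

```text
t 15.0 yaw 104.52 F [ 0.7 -2.1  0.6] M [-0.219 -0.075 -0.044] w 0.0118 pos [0.5008 0.1478 0.1789] q7 88.2
box y of grip 0.11867728411057668
t 15.0 pos [0.5008 0.1478 0.1789] rot [179.7   0.3 104.5] F [ 0.7 -2.1  0.6] w 0.0118 
 shift cm [ 4.69  0.   -0.03] turn [0.005 0.005 0.   ]
```

```bash
python3 -m creep '[[0.6,0,0,0,0,0,0],[0.6,0,0,0,0,0,0],[0.6,0,0,0,0,0,0],[0.6,0,0,0,0,0,0],[0.6,0,0,0,0,0,0],[0.5,0,0,0,0,0,0],[0.3,0,0,0,0,0,0]]' >/dev/null; python3 s.py; python3 l.py
```

```text
t 15.7 yaw 104.56 F [ 1.3 -1.5  0.9] M [-0.21  -0.064 -0.02 ] w 0.0116 pos [0.4903 0.1886 0.1789] q7 83.5
box y of grip 0.1608075076169288
t 15.7 pos [0.4903 0.1886 0.1789] rot [179.7   0.3 104.6] F [ 1.3 -1.5  0.9] w 0.0116 
 shift cm [ 0.48  0.   -0.01] turn [0.005 0.004 0.001]
```

```bash
python3 -m creep '[[0.2,0,0,0,0,0,0],[0.2,0,0,0,0,0,0]]' >/dev/null; python3 s.py; python3 -m creep '[[0.15,0,0,0,0,0,0]]' >/dev/null; python3 s.py; python3 -m creep '[[0.15,0,0,0,0,0,0]]' >/dev/null; python3 s.py; python3 l.py
```

```text
t 15.9 yaw 104.57 F [ 1.3 -3.2  0.2] M [-0.177 -0.054 -0.059] w 0.0115 pos [0.4891 0.1931 0.1789] q7 83.1
  t 16.0 yaw 104.55 F [ 1.1 -5.5  1.8] M [-0.996 -0.273 -0.022] w 0.0119 pos [0.4889 0.1938 0.1789] q7 82.9
  t 16.1 yaw 104.50 F [ 1.8 -6.2  1.8] M [-0.896 -0.168 -0.029] w 0.0118 pos [0.4889 0.1939 0.1789] q7 82.7
box y of grip 0.1662247832982246
t 16.1 pos [0.4889 0.1939 0.1789] rot [179.7   0.4 104.5] F [ 1.8 -6.2  1.8] w 0.0118 
 shift cm [-0.07 -0.   -0.01] turn [0.004 0.008 0.   ]
```

The lid stopped at 166 mm as the force rose to 6 N, so it's at its end stop. I'll let go, rise and check.

```bash
python3 -m creep '[[0,0,0,0,0,0,0],[0,0,0,0,0,0,0.3],[0,0,0,0,0,0,0.5],[0,0,0,0,0,0,0.7],[0,0,0,0,0,0,0.7],[0,0,0,0,0,0,0.7],[0,0,0,0,0,0,0.7]]' ; python3 -m creep '[[0,0,-2,0,0,0,0.7],[0,0,-3,0,0,0,0.7],[0,0,-4,0,0,0,0.7],[0,0,-4,0,0,0,0.7],[0,0,0,0,0,0,0.7],[4,0,0,0,0,0,0.7],[4,0,0,0,0,0,0.7],[4,0,0,0,0,0,0.7],[4,0,0,0,0,0,0.7],[4,0,0,0,0,0,0.7],[4,0,0,0,0,0,0.7],[4,0,0,0,0,0,0.7],[0,0,0,0,0,0,0.7],[0,0,0,0,0,0,0.7]]'
python3 -c "
from h import *
import pickle
c0,_=pickle.load(open('c0.pkl','rb'))
c=snap('top','t3.png');snap('side','s3.png')
vv,uu=np.mgrid[150:280,200:400]; z=c['z_map'][150:280,200:400]
X=np.stack([(uu-c['cx'])/c['fx']*z,(vv-c['cy'])/c['fy']*z,z],-1); W=(X-c['t'])@np.array(c['R'])
q=W[(W[...,2]>.127)&(W[...,2]<.17)]; k=q[:,1]<0
a=np.radians(14.5);y=np.array([-np.sin(a),np.cos(a)])
print('handle y',((q[~k][:,:2]-[.53,.0328])@y).mean(),(~k).sum()); q=q[k];q=q[q[:,2]>.148];print(cv2.minAreaRect(q[:,:2].astype(np.float32)))"
```

```text
time_s: 16.8
tool_pos: [0.4876, 0.1964, 0.1784]
tool_rot: [179.8, 0.3, 104.6]
force: [-0.2, -0.4, -0.4]
grip_width: 0.0519
time_s: 18.2
tool_pos: [0.4142, 0.4762, 0.3069]
tool_rot: [-180.0, 0.3, 104.3]
force: [0.7, -0.4, -0.6]
grip_width: 0.061
handle y 0.16448172915776504 104
((0.5581663846969604, -0.0782729759812355), (0.014083368703722954, 0.045832663774490356), 38.911102294921875)
```

View pics/t3.png

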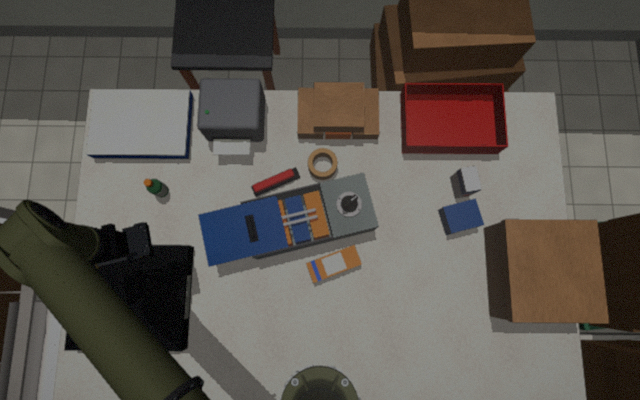

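The lid is open, with its handle at (251,228) and the box interior showing at (303,218). The knob is unchanged and the other items are in their original places. I'll hand in.

```bash
python3 -c "
from h import *
print(order.sign_off())"
```

```text
the job is handed in; nothing more can be done
None
```

The box is open and the job is handed in, at about 18 s of the 64 s allowed.

- **Knob:** I turned it clockwise in small steps. The torque fell from about 0.17 to about 0 N m, and I stopped as it climbed back to about 0.10 N m, roughly 1.06 rad from the start. After I let go, the knob stayed put: about -51° in the camera, against -51.8° at release.
- **Lid:** A gentle test pull showed it was free at about 2.5 N. I slid it until the force rose to about 6 N at its stop, then let go and moved the arm clear.
- **Last checks:** The camera puts the handle at 164.5 mm, against 165 mm for fully open. The arm's own reading at the stop was 166 mm, which agrees within calibration. In the last top picture the other things look to be where they started; I judged that by eye and did not measure it. No check failed.

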